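# Seat the crooked burner head on the gas stove

### The arm

A 6-joint arm with a two-finger parallel gripper is mounted at the origin on the work surface. World frame = base frame: x ahead of the robot, y to its left, z up, the work surface at z = 0. Lengths are in m, angles in rad, forces in N, time in s.
With the tool pointing down it reaches from about 0.35 to 0.975 m from the base axis. Payload 17.4 kg.
Tool frame: the origin (TCP) lies midway between the tips of the shut fingers; the grasp point (between the pads) lies 19 mm behind it; z points along the fingers, y is the direction in which the jaws open and shut (so a half turn about z gives the same grasp; the last joint's range is limited). The gripper opens to 85 mm and grips with 20 to 120 N. Pads are 22 mm wide; open, the fingers measure 114 mm over their backs; the gripper's body (76 mm by 85 mm) begins 54 mm behind the grasp point. The pads swing forward as they close: fully open they stand 13 mm farther back than shut.
Start: joints at [1.261, 0.116, 1.442, -0, 1.584, -0.038], TCP at [0.181, 0.65, 0.199] pointing down, gripper open.
Joint ranges: [-2.83, 2.83], [-0.83, 2.19], [0.07, 2.5], [-1.14, 4.28], [0.01, 3], [-2.97, 2.97]. Speed limits (rad/s): [1.89, 1.89, 2.22, 3.14, 3.14, 3.14].

### API

Orientations are given as a unit quaternion [w, x, y, z].
In Python, from cell import arm gives the robot as it stands.
- The arm moves only by the shell command python3 -m crank 'ROWS' [FORCE]. ROWS is a JSON object of lists of equal length, an entry for each row: "fingers": the closure in counts, from 0 (fully open) to 255 (shut); "xyz": the shift along the world's x, y, z in mm, a list of three; "turn": the turn about the world's z in rad. In form: {"fingers": [fingers, ...], "xyz": [[x, y, z], ...], "turn": [turn, ...]}. A call has 1 to 5 rows; each row is the pose to reach, as a shift and turn from the pose commanded when the call began; what a row does not reach only later rows make up. A row lasts 1/10 s, in which the tool goes at most 50 mm and 8.59 degrees, less where a joint would pass 70% of its speed; a pose out of reach is approached as far as the arm can. A call with a gripper value outside its range is refused whole. The fingers move at their own pace and stop on an object; FORCE is the grip in N (left out, the last holds). Time passes only in rows, so rows that repeat a pose let the fingers close. It gives the time, the measured TCP pose, the force and the opening at its end, in the units of the state.
- arm.sense(): the state, without advancing time (a new reading comes with each control period).
- arm.camera(name): name is "scene" or "top" or "wrist"; returns a dict with "image" (384x512x3 uint8, blue, green, red), "z_map" (384x512 float32, m along the optical axis (not along the pixel's ray), 0 where there is no reading), "camera_matrix" (3x3 intrinsics, pixels), "k1" (the pictures are not rectified: a ray, as slopes to the right and down, at radius r is drawn at 1 + k1 r^2 times it, then the intrinsics apply), "rvec" (rotation vector, rad) and "tvec" (3), from world to camera coordinates, as OpenCV has them. Camera axes: x right, y down, z forward; pixel columns grow to the right and rows downward; lengths in m; the calibration is good to about 2 mm. A picture is of the moment at which its call begins.
- arm.hand_in(): hands the job in, once; it reports no verdict.
The state is a dict: "clock": time; "joints": joint angles; "dq": joint speeds; "effort": joint torques, N m; "position": TCP position; "orientation": TCP orientation; "contact_force": force on the tool from outside, world axes, zero at the start; "ft_torque": the same for the moment, N m; "opening": finger opening in m.
Only numpy, scipy, OpenCV 4.12 (cv2) and the standard library are available. Lean on these libraries where they do the work, as an engineer would, in place of code of your own. Each camera call takes 0.05 s, during which the arm holds its last target.

### The job

One of the stove's two flame heads was put back crooked after washing and rides on its igniter pin. Without picking it up, turn it with a fingertip until its notch comes over the white pin, then press it firmly down so that it sits flat on its burner, and take the hand away. Leave the other flame head, the shaker, the mug, the jar and the stacked pan supports where they are.

Things in the scene. Friction and masses are not known exactly. Their poses are not given: they have to be found in the camera images.
- loose_head: the crooked flame head, left or right burner: aluminium ring (radius 65 to 78, 14 high), black-capped centre hub, 3 arms, one notch in the rim; loose, 0.25 to 0.5 kg. Origin on the hub's axis level with the ring's underside; z up; x towards the notch. Off the pin's bearing, the ring rides on the pin there: 8 mm up, 3 deg tilt; notch over pin, it drops, or needs pressing
- loose_head_notch (a point): centre of that head's notch, 76 mm from its axis, level with the ring's underside. The notch is 16 wide and 10 deep, open outward, cut through the ring's full height
- loose_head_cap (a point): centre of the top of its hub's black cap (radius 20), 18 mm above the ring's underside: a good place to press, 10 to 15 N straight down. Below the hub a spigot (radius 13, 12 long) stands in the burner's cup with 1.5 to 2 mm play and keeps the head centred
- loose_head_arm (a point): top middle of one of its three straight arms, the one opposite the notch: 42 mm from the axis, 11 mm above the ring's underside. Arms: 10 wide, from 1 to 11 mm up, at 60, 180, 300 deg round from the head's x; between them open windows from radius 20 to 65. Pushed sideways at an arm with 2 to 8 N the head turns about its axis and stays where it is left
- good_head: the other flame head, same shape and axes, already properly seated on the other burner: leave it alone
- good_head_notch (a point): centre of the notch of the good head, level with the ring's underside
- ledge_left: dark steel ledge ring (radius 62 to 77) of the stove's left burner, fixed, on which a head's ring rests. Origin: burner's centre at the ledge's top, 100 mm above the counter; x points to the igniter pin; z up. A seated head has this origin and this x. Inside the ledge lies an open dish 14 mm deep with a cup (radius 20, level with the ledge) in its middle
- foot_left (a point): foot of the left burner's igniter pin at the height of the ledge's top: a fixed white round-tipped ceramic pin 10 mm across that stands 8 mm above the ledge, 76 mm from the burner's centre, with a white and steel holder just outside the ring
- ledge_right: dark steel ledge ring (radius 62 to 77) of the stove's right burner, fixed, on which a head's ring rests. Origin: burner's centre at the ledge's top, 100 mm above the counter; x points to the igniter pin; z up. A seated head has this origin and this x. Inside the ledge lies an open dish 14 mm deep with a cup (radius 20, level with the ledge) in its middle
- foot_right (a point): foot of the right burner's igniter pin at the height of the ledge's top: a fixed white round-tipped ceramic pin 10 mm across that stands 8 mm above the ledge, 76 mm from the burner's centre, with a white and steel holder just outside the ring
- stove: stainless two-burner counter-top gas stove, fixed, 330 deep (x), 540 wide (y), top face 80 mm above the counter, two black knobs on its front (-x), pan supports taken off. Origin: under its centre at counter height. Burner centres at x +5, y +135 (left) and -135 mm (right)
- shaker: pale salt shaker with steel top, diameter 42, 60 high, standing on the stove top behind and between the burners; origin at its underside
- mug: blue mug, diameter 76, 88 high, on the counter; origin at its underside
- jar: greenish glass jar with black lid, diameter 72, 120 high, on the counter; origin at its underside
- grates: the stove's two black cast-iron pan supports stacked on the counter, 200 mm square, 48 high; origin at the underside
Not all that is in view belongs to the job. Leave any blue or green look-alike of the loose_head alone.

How it is judged:
On the way:
1. the crooked head, with its notch over the pin and flat on the ledge, is pressed down (ledge force above 7 N, its own weight of 2.6 to 4.8 N included) ((((horizontal distance between loose_head_notch and foot_left below 0.006 m and z of loose_head in the frame of ledge_left between -0.003 and 0.002 m and angle between loose_head's own z axis and vertical below 0.02 rad) and contact force between loose_head and ledge_left above 7 N) or ((horizontal distance between loose_head_notch and foot_right below 0.006 m and z of loose_head in the frame of ledge_right between -0.003 and 0.002 m and angle between loose_head's own z axis and vertical below 0.02 rad) and contact force between loose_head and ledge_right above 7 N))), for 0.1 s.
At the end, for the whole second after the job is handed in: the crooked head sits flat on its burner: notch within 6 mm of the pin's foot, underside within 2 mm of the ledge, tilt below 0.02 rad, at rest; the other head is still seated and moved less than 5 mm; shaker, mug, jar and pan supports moved less than 15 mm ((((horizontal distance between loose_head_notch and foot_left below 0.006 m and z of loose_head in the frame of ledge_left between -0.003 and 0.002 m and angle between loose_head's own z axis and vertical below 0.02 rad) and (horizontal distance between good_head_notch and foot_right below 0.006 m and z of good_head in the frame of ledge_right between -0.003 and 0.002 m and angle between good_head's own z axis and vertical below 0.02 rad)) or ((horizontal distance between loose_head_notch and foot_right below 0.006 m and z of loose_head in the frame of ledge_right between -0.003 and 0.002 m and angle between loose_head's own z axis and vertical below 0.02 rad) and (horizontal distance between good_head_notch and foot_left below 0.006 m and z of good_head in the frame of ledge_left between -0.003 and 0.002 m and angle between good_head's own z axis and vertical below 0.02 rad))) and linear speed of loose_head below 0.01 m/s and distance of good_head from where it was at the start of the episode below 0.005 m and distance of each of shaker, mug, jar, grates from where it was at the start of the episode below 0.015 m); the robot touches nothing.
It fails at once if the crooked head is lifted (its centre more than 15 mm above the seated height) or tipped up (more than 0.15 rad) (height (world z) of loose_head above 0.115 m or angle between loose_head's own z axis and vertical above 0.15 rad).
It fails at once if the good head is disturbed (moved 8 mm or tilted 0.05 rad) (distance of good_head from where it was at the start of the episode above 0.008 m or angle between good_head's own z axis and vertical above 0.05 rad).
It fails at once if a bystander is moved 20 mm or tipped (distance of any of shaker, mug, jar, grates from where it was at the start of the episode above 0.02 m or angle between any of shaker, mug, jar, grates's own z axis and vertical above 0.3 rad).
It also fails if it takes over 72 s, if anything falls off the work surface, if the arm or the gripper's body presses on something with over 40 N, if the wrist force passes 120 N, or if a joint passes its speed limit or range.

## Working session

There is one attempt and no reset: what is moved stays moved. The work goes in short steps, Python scripts to look and compute and a shell command to move; the robot and the scene stay as the last step left them, time stands still between calls to the robot, and variables do not carry over. Pictures are saved under pics/ and viewed, and the job is handed in when it is done.

```bash
ls; mkdir -p pics; cat > h.py <<'E'
import numpy as np, cv2
from cell import arm
def shot(name,fn):
    c=arm.camera(name); np.savez('pics/'+fn+'.npz',**c); cv2.imwrite('pics/'+fn+'.png',c['image']); return c
def load(fn): return dict(np.load('pics/'+fn+'.npz'))
def ray(c,u,v):
    K=c['camera_matrix'];k=float(c['k1'])
    d=cv2.undistortPoints(np.array([[[u,v]]],float),K,np.array([k,0,0,0,0.]))[0,0]
    R=cv2.Rodrigues(c['rvec'])[0]; 
    return -R.T@c['tvec'].ravel(), R.T@np.array([d[0],d[1],1])
def onz(c,u,v,z):
    o,d=ray(c,u,v); return o+d*(z-o[2])/d[2]
def dep(c,u,v):
    o,d=ray(c,u,v); return o+d*c['z_map'][int(round(v)),int(round(u))]
def proj(c,P):
    return cv2.projectPoints(np.array(P,float).reshape(-1,3),c['rvec'],c['tvec'],c['camera_matrix'],np.array([float(c['k1']),0,0,0,0]))[0].reshape(-1,2)
def crop(c,u,v,w,h,s,fn):
    im=c['image'][max(0,v-h//2):v+h//2,max(0,u-w//2):u+w//2]
    cv2.imwrite('pics/'+fn+'.png',cv2.resize(im,None,fx=s,fy=s,interpolation=cv2.INTER_CUBIC))
E
python3 - <<'E'
from h import *
for n in ['top','scene','wrist']: shot(n,n+'0')
s=arm.sense(); print(s)
E
```

```text
pics
{'clock': 0.15, 'joints': array([ 1.26119499e+00,  1.16386380e-01,  1.44209897e+00,  4.34749108e-06,
        1.58400706e+00, -3.78250098e-02]), 'dq': array([ 0.00021287, -0.00250128, -0.00147429,  0.00228548, -0.00014586,
       -0.00195545]), 'effort': array([ 1.32615776e-03, -7.32505131e+01, -6.32857275e+01, -8.28743418e-05,
        5.01186514e-03,  1.44217455e-05]), 'position': array([0.18117043, 0.6500551 , 0.19803262]), 'orientation': array([-7.98975443e-05,  1.35470297e-01,  9.90781306e-01, -4.42728168e-04]), 'contact_force': array([ 0.05588926, -0.13559816,  0.15934795]), 'ft_torque': array([-0.04731403, -0.04700732, -0.0017746 ]), 'opening': 0.08509505649136505}
```

View pics/top0.png

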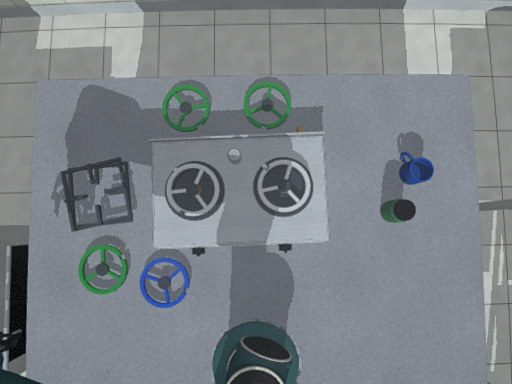

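View pics/scene0.png

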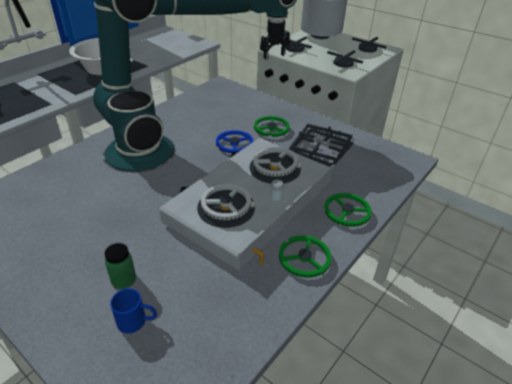

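View pics/wrist0.png

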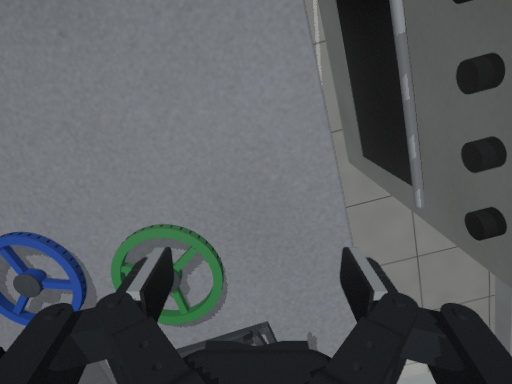

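```bash
python3 - <<'E'
from h import *
c=load('top0')
crop(c,194,190,80,80,7,'tl'); crop(c,284,186,80,80,7,'tr')
a=cv2.imread('pics/tl.png');b=cv2.imread('pics/tr.png');cv2.imwrite('pics/tlr.png',cv2.resize(np.hstack([a,b]),(800,400)))
c=load('scene0')
crop(c,275,160,80,60,5,'a');crop(c,228,205,80,60,5,'b')
a=cv2.imread('pics/a.png');b=cv2.imread('pics/b.png');cv2.imwrite('pics/ab.png',np.hstack([a,b]))
c=load('top0')
print(c['tvec'],c['camera_matrix'])
for p in [(194,190),(284,186)]: print(dep(c,*p), onz(c,*p,.1))
E
```

```text
[7.87778890e-05 5.45882861e-01 1.11335276e+00] [[355.55600997   0.         255.02181142]
 [  0.         355.55600997 192.2577245 ]
 [  0.           0.           1.        ]]
[0.54610392 0.17280621 0.11892775] [0.54798203 0.17617834 0.1       ]
[ 0.55514567 -0.0924039   0.11523769] [ 0.5567844  -0.09357396  0.1       ]
```

View pics/tlr.png

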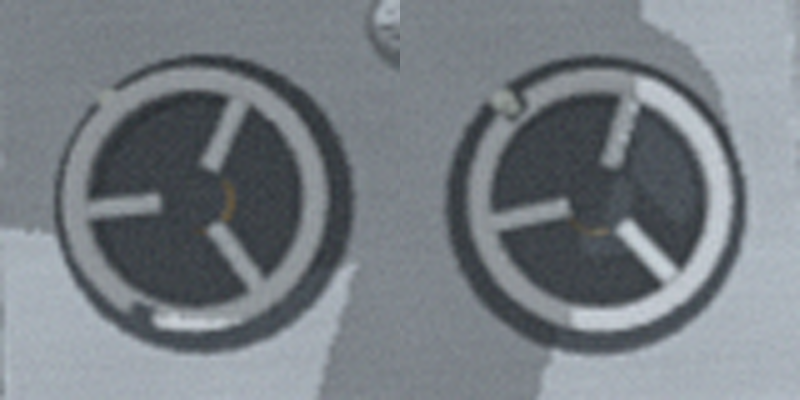

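View pics/ab.png

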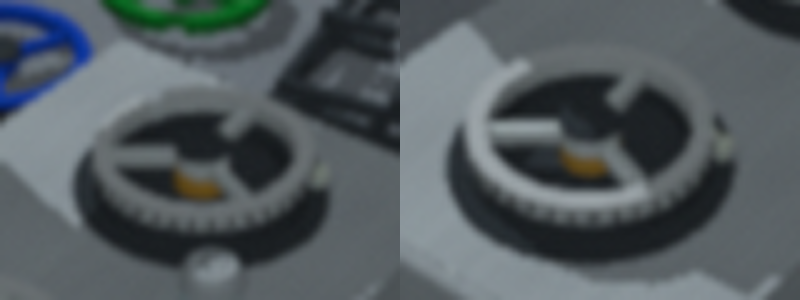

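The candidates are the heads at about (194,190) on the left and (284,186) on the right in the top image. On the right head the notch sits over its white pin at about (275,165), so it is seated. On the left head the notch is at about (188,212) while the pin is at about (181,170). So the left head is the loose one, and the blue and green rings are decoys.

Next I'll check the wrist camera geometry and measure the pose roughly.

```bash
python3 - <<'E'
from h import *
c=load('wrist0'); s=arm.sense()
R=cv2.Rodrigues(c['rvec'])[0]; print('cam pos',-R.T@c['tvec'].ravel(),'fwd',R[2],'right',R[0],'K',c['camera_matrix'][0])
print(proj(c,s['position']))
t=load('top0')
# crop px -> full : u=154+x/5
def f(x,y): return 154+x/5,150+y/5
for n,p,z in [('L notch',(143,312),.114),('L holder',(106,97),.108),('Lcentre ring',(195,190),.118)]:
    print(n,onz(t,*f(*p),z))
for n,p in [('stoveTL',(152,139)),('TR',(323,133)),('BL',(154,247)),('BR',(328,241))]: print(n,onz(t,*p,.08))
print(onz(t,234,155,.14))
E
```

```text
cam pos [0.1015403  0.67075044 0.37281391] fwd [ 0.30660935 -0.08674438 -0.94787453] right [ 0.26844851  0.96329313 -0.00132026] K [294.02908414   0.         256.43774558]
[[258.99815501 224.68589122]]
L notch [0.48074015 0.20713682 0.114     ]
L holder [0.60987531 0.23162116 0.108     ]
Lcentre ring [0.55215656 0.17595774 0.118     ]
stoveTL [0.71089707 0.31188398 0.08      ]
TR [ 0.72262584 -0.21918819  0.08      ]
BL [0.37825937 0.30078873 0.08      ]
BR [ 0.39079266 -0.22470693  0.08      ]
[0.64481657 0.05298994 0.14      ]
```

```bash
python3 -m crank '{"fingers":[255,255,255,255,255],"xyz":[[20,-30,20],[40,-60,40],[60,-90,60],[80,-120,80],[100,-150,100]],"turn":[0,0,0,0,0]}' 20
```

```text
clock: 0.65
position: [0.2817, 0.4989, 0.2992]
orientation: [-0.0, 0.135, 0.991, -0.0]
contact_force: [0.6, -0.1, 0.6]
opening: 0.0123
```

```bash
python3 -m crank '{"fingers":[255,255,255,255,255],"xyz":[[20,-48,0],[45,-96,0],[70,-144,0],[95,-192,0],[118,-240,0]],"turn":[0,0,0,0,0]}'; python3 -m crank '{"fingers":[255,255,255],"xyz":[[10,-40,0],[20,-83,0],[20,-83,0]],"turn":[0,0,0]}'; python3 - <<'E'
from h import *
import time
shot('wrist','w1');shot('top','t1')
E
```

```text
clock: 1.15
position: [0.3919, 0.2742, 0.2985]
orientation: [0.0, 0.135, 0.991, 0.0]
contact_force: [1.3, 0.1, 0.1]
opening: -0.0001
clock: 1.45
position: [0.4123, 0.1892, 0.2988]
orientation: [0.0, 0.138, 0.99, -0.0]
contact_force: [-0.3, 0.5, 1.3]
opening: -0.0003
```

View pics/w1.png

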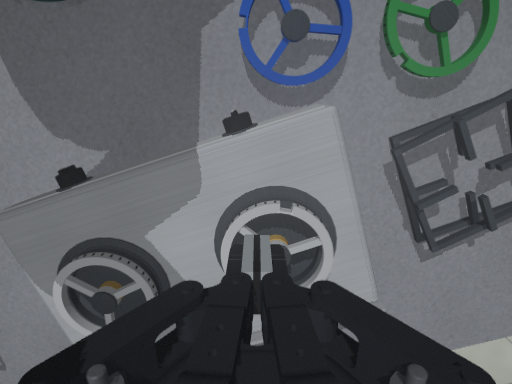

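The wrist image has the stove front at its top. The fingers hide the far half of the left head (275,250), so I'll move further forward.

```bash
python3 -m crank '{"fingers":[255,255,255,255,255],"xyz":[[45,0,0],[90,0,0],[135,0,0],[175,0,0],[175,0,0]],"turn":[0,0,0,0,0]}'; python3 - <<'E'
from h import *
shot('wrist','w2');c=load('w2');crop(c,265,130,240,200,3,'w2c')
E
```

```text
clock: 2.05
position: [0.5894, 0.1944, 0.2953]
orientation: [-0.002, 0.135, 0.991, -0.001]
contact_force: [-0.5, 0.5, -0.9]
opening: -0.0002
```

View pics/w2.png

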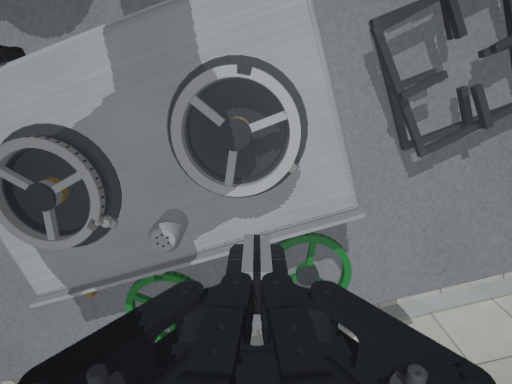

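```bash
python3 - <<'E'
from h import *
c=load('w2');crop(c,238,130,160,150,5,'w2c')
# scale helper: crop origin (158,55)
E
```

```text
(no output)
```

View pics/w2c.png

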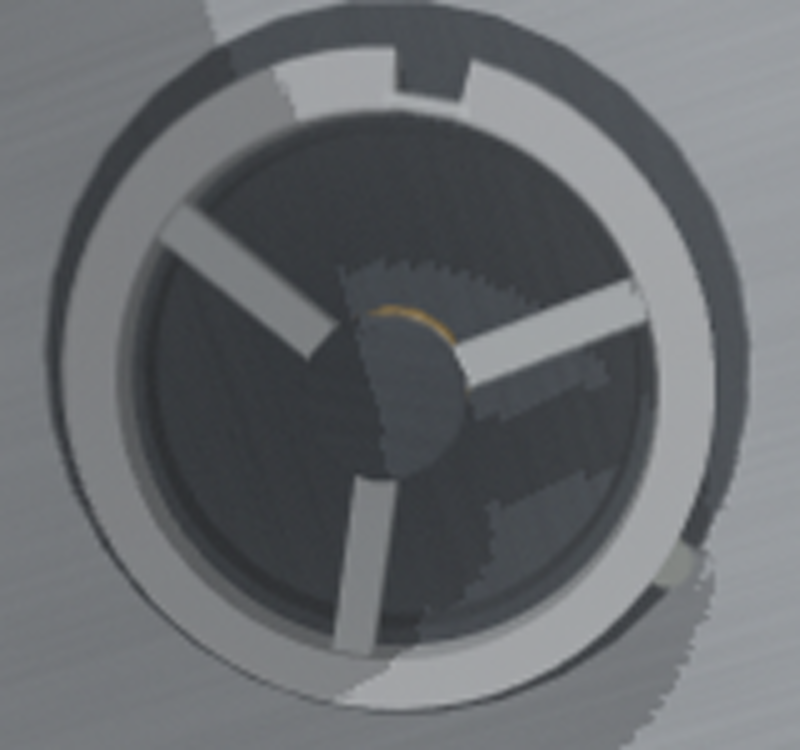

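```bash
cat >> h.py <<'E'
def cc(c,x,y,z,o=(158,55),s=5): return onz(c,o[0]+(x-.0)/s,o[1]+y/s,z)
E
python3 - <<'E'
from h import *
c=load('w2')
cap=cc(c,392,399,.121); print('cap',cap)
ring=np.array([cc(c,*p,.118) for p in [(62,378),(715,378),(380,47),(405,712),(150,610),(620,145),(640,585)]])
A=np.c_[2*ring[:,:2],np.ones(len(ring))];b=(ring[:,:2]**2).sum(1);x=np.linalg.lstsq(A,b,rcond=None)[0]
print('ring c',x[:2],'r',np.sqrt(x[2]+x[:2]@x[:2]))
ctr=x[:2]
for n,p,z in [('notch out',(433,57),.116),('notch in',(432,98),.116),('arm R',(555,330),.115),('armL',(245,280),.115),('armB',(365,565),.115),('holder',(677,567),.108)]:
    q=cc(c,*p,z)[:2]; d=q-ctr; print(n,q,np.degrees(np.arctan2(d[1],d[0])),np.hypot(*d))
# depth pts
for n,p in [('cap',(420,420)),('ringtop',(380,75)),('ringbot',(420,685)),('ringL',(90,378)),('ringR',(690,378)),('holder',(677,567))]:
    print(n,dep(c,158+p[0]/5,55+p[1]/5))
# good head for reference: notch/pin bearing
E
```

```text
cap [0.54892774 0.17889455 0.121     ]
ring c [0.54911242 0.17701344] r 0.0782636488289354
notch out [0.47888688 0.20913638] 155.41944615079564 0.07722376732241995
notch in [0.48713168 0.20650556] 154.55362389774533 0.06863961750345718
arm R [0.54437256 0.22011665] 96.27533285018328 0.043363031426640844
armL [0.5137124  0.15301572] -145.86659859883466 0.04276742191050852
armB [0.58704041 0.15999845] -24.161636561018845 0.04156972831352202
holder [0.61019207 0.23501053] 43.5171045700935 0.08422817027158051
cap [0.55521118 0.18402905 0.12281949]
ringtop [0.47938844 0.19665203 0.11694307]
ringbot [0.619285   0.16502282 0.12021407]
ringL [0.52532541 0.10946511 0.11337863]
ringR [0.51039126 0.21505749 0.47050299]
holder [0.61294419 0.23556075 0.09800356]
```

```bash
python3 - <<'E'
from h import *
c=load('w2');crop(c,45,195,90,140,5,'w2g')
E
```

```text
(no output)
```

View pics/w2g.png

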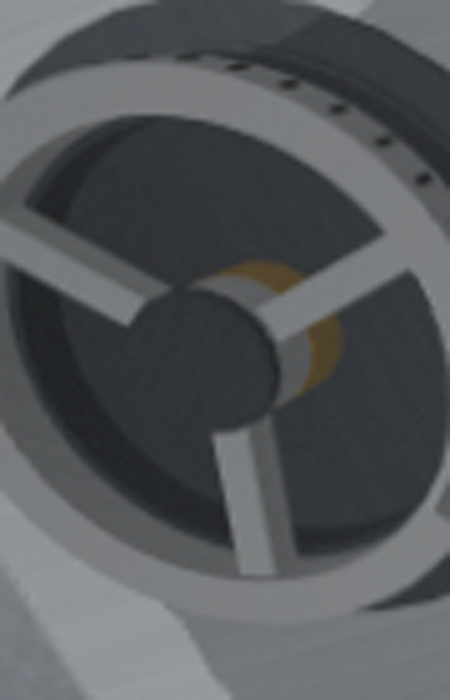

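```bash
python3 -m crank '{"fingers":[255,255,255,255,255],"xyz":[[-15,-20,-40],[-36,-50,-80],[-36,-58,-120],[-36,-58,-120],[-36,-58,-120]],"turn":[0,0,0,0,0]}';python3 -m crank '{"fingers":[255],"xyz":[[0,0,0]],"turn":[0]}'
```

```text
clock: 2.6
position: [0.5502, 0.1361, 0.1801]
orientation: [0.0, 0.135, 0.991, 0.0]
contact_force: [0.2, 0.3, 0.9]
opening: 0.0003
clock: 2.7
position: [0.5514, 0.1363, 0.1816]
orientation: [0.002, 0.135, 0.991, 0.001]
contact_force: [0.2, 0.5, 0.7]
opening: 0.0003
```

```bash
python3 -m crank '{"fingers":[255,255,255,255],"xyz":[[0,0,-30],[0,0,-50],[0,0,-50],[0,0,-50]],"turn":[0,0,0,0]}'; python3 - <<'E'
from h import *
shot('wrist','w3');c=shot('scene','s3');crop(c,275,155,120,100,5,'s3c')
print(arm.sense()['position'])
E
```

```text
clock: 3.1
position: [0.5513, 0.1357, 0.1306]
orientation: [0.001, 0.135, 0.991, 0.0]
contact_force: [-0.4, -0.2, 0.1]
opening: 0.0001
[0.55145452 0.13550181 0.13091164]
```

View pics/w3.png

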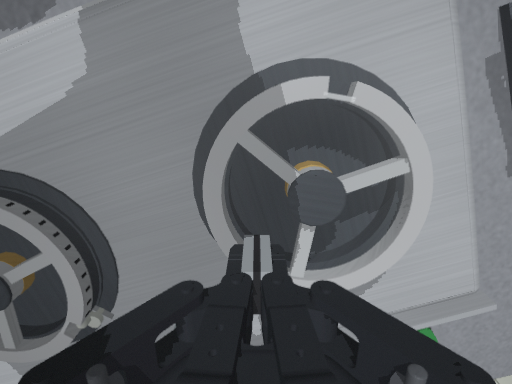

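View pics/s3c.png

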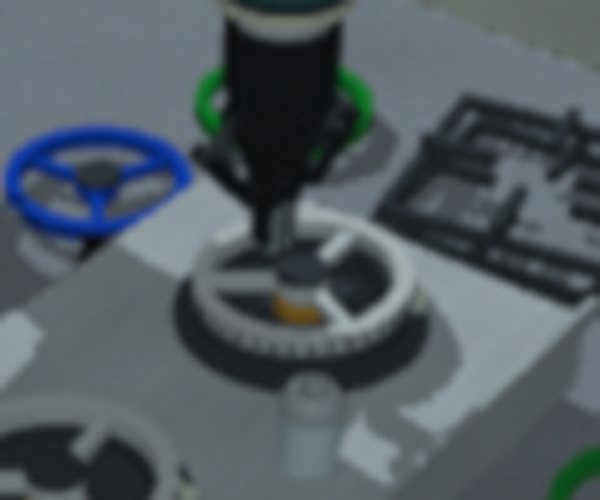

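```bash
python3 - <<'E'
from h import *
c=load('w3'); C=np.array([.549,.1775])
for P in [(.5515,.1357,.131),(.5515,.1357,.110),(.549,.1775,.121)]: print(P,proj(c,P))
im=c['image'].copy()
for a in np.arange(0,360,3):
    for r,col in ((65,(0,0,255)),(78,(0,255,0))):
        z=.118+.004*(np.cos(np.radians(a-43)))
        u=proj(c,(C[0]+r/1e3*np.cos(np.radians(a)),C[1]+r/1e3*np.sin(np.radians(a)),z))[0]
        cv2.circle(im,tuple(int(round(t)) for t in u),1,col,-1)
for dx in(-11,11):
  for dy in (-13,13):
    X=np.array([-.963,.268])*dx/1e3+np.array([.268,.963])*dy/1e3
    u=proj(c,(.5515+X[0],.1357+X[1],.113))[0];cv2.circle(im,tuple(int(round(t)) for t in u),2,(255,0,255),-1)
cv2.imwrite('pics/w3o.png',cv2.resize(im[40:320,160:460],None,fx=2,fy=2))
E
```

```text
(0.5515, 0.1357, 0.131) [[259.06553845 225.14599623]]
(0.5515, 0.1357, 0.11) [[258.80305681 212.56348266]]
(0.549, 0.1775, 0.121) [[318.05029584 200.19815596]]
```

View pics/w3o.png

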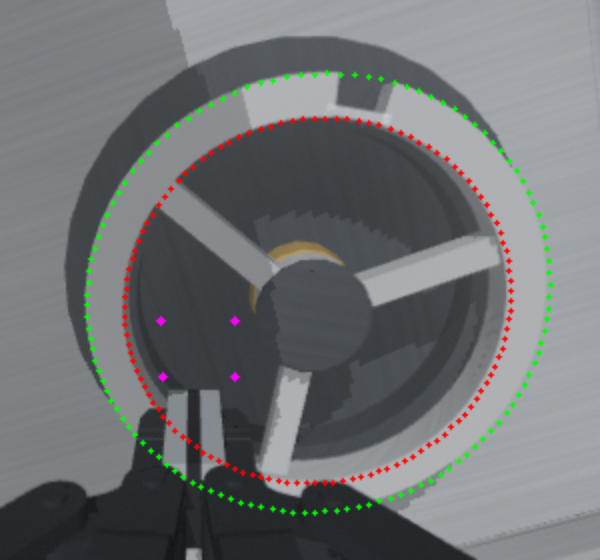

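```bash
python3 - <<'E'
from h import *
c=load('w3'); print(arm.sense()['position'])
for p in [(248,237),(248,240),(265,237),(265,242),(250,255),(248,262),(265,270),(240,255),(275,255),(258,330)]: print(p,dep(c,*p).round(4))
crop(c,258,265,80,80,8,'w3t')
E
```

```text
[0.55145452 0.13550181 0.13091164]
(248, 237) [0.5386 0.133  0.1698]
(248, 240) [0.5385 0.1331 0.1733]
(265, 237) [0.5411 0.1414 0.1696]
(265, 242) [0.5411 0.1412 0.1748]
(250, 255) [0.5393 0.1342 0.1868]
(248, 262) [0.5386 0.1336 0.1936]
(265, 270) [0.5412 0.1405 0.1987]
(240, 255) [0.5417 0.1283 0.1803]
(275, 255) [0.5464 0.1447 0.1801]
(258, 330) [0.6835 0.0988 0.0795]
```

View pics/w3t.png

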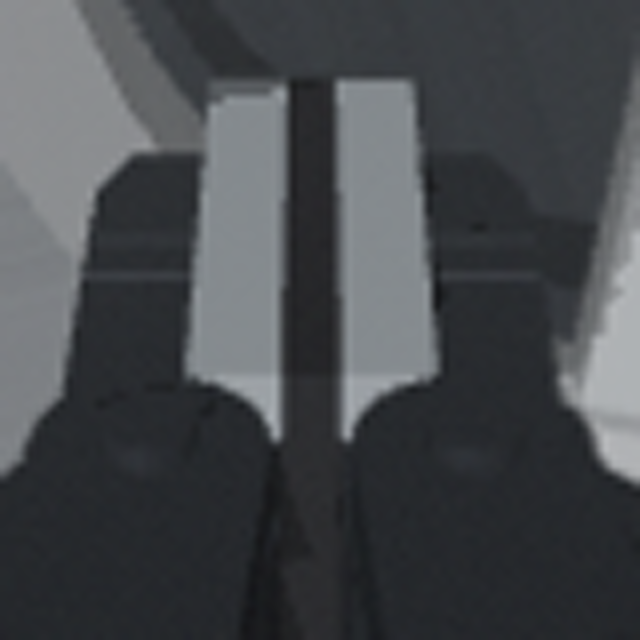

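```bash
python3 - <<'E'
from h import *
c=load('s3')
for z in (.131,.15,.168): 
  u=proj(c,(.5515,.1357,z))[0]; print(z,u,(u-[215,105])*5)
im=c['image'].copy(); C=(.549,.1775)
for a in np.arange(0,360,6):
    z=.118+.004*(np.cos(np.radians(a-43)))
    u=proj(c,(C[0]+.078*np.cos(np.radians(a)),C[1]+.078*np.sin(np.radians(a)),z))[0]
    u=(u*1);im[int(round(u[1])),int(round(u[0]))]=(0,0,255)
for z in (.131,.15,.168):
  u=proj(c,(.5515,.1357,z))[0];im[int(round(u[1])),int(round(u[0]))]=(255,0,255)
cv2.imwrite('pics/s3o.png',cv2.resize(im[105:205,215:335],None,fx=6,fy=6,interpolation=cv2.INTER_NEAREST))
E
```

```text
0.131 [268.47288581 161.81034276] [267.36442906 284.05171381]
0.15 [268.72647292 157.26646554] [268.63236461 261.33232771]
0.168 [268.97068403 152.89142455] [269.85342015 239.45712276]
```

View pics/s3o.png

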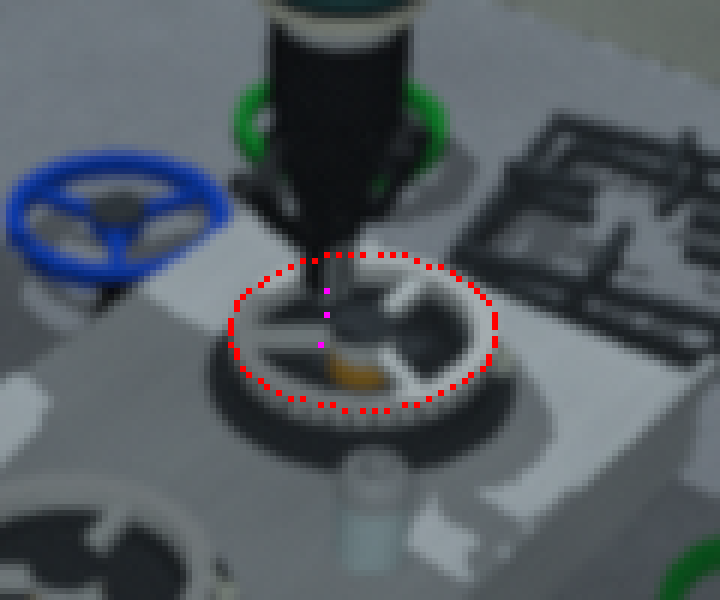

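```bash
python3 - <<'E'
from h import *
for n,p in (('wrist0',None),('w2',(.5894,.1944,.2953)),('w3',(.5513,.1357,.1306))):
    c=load(n);R=cv2.Rodrigues(c['rvec'])[0];o=-R.T@c['tvec'].ravel();print(n,o, R[2])
    D=c['z_map']; m=(D>0)&(D<.30)
    v,u=np.nonzero(m); P=np.array([dep(c,a,b) for a,b in zip(u[::3],v[::3])])
    i=P[:,2].argsort()[:2000:200]; print(P[i].round(3)); print(len(P))
E
```

```text
wrist0 [0.1015403  0.67075044 0.37281391] [ 0.30660935 -0.08674438 -0.94787453]
[[0.078 0.943 0.025]
 [0.182 0.697 0.249]
 [0.158 0.608 0.255]
 [0.179 0.605 0.26 ]
 [0.158 0.607 0.264]
 [0.2   0.687 0.269]
 [0.172 0.607 0.272]
 [0.181 0.693 0.276]
 [0.192 0.692 0.28 ]
 [0.154 0.6   0.285]]
11459
w2 [0.51039126 0.21505749 0.47050299] [ 0.30315463 -0.08675583 -0.94898403]
[[0.578 0.193 0.332]
 [0.585 0.202 0.345]
 [0.585 0.206 0.354]
 [0.578 0.195 0.364]
 [0.578 0.179 0.37 ]
 [0.574 0.188 0.374]
 [0.572 0.175 0.376]
 [0.581 0.209 0.378]
 [0.58  0.204 0.38 ]
 [0.575 0.188 0.381]]
11682
w3 [0.47129539 0.15612178 0.30539711] [ 0.30855003 -0.0852497  -0.94738027]
[[ 0.336 -0.04  -0.003]
 [ 0.351  0.023 -0.002]
 [ 0.336 -0.037 -0.001]
 [ 0.446  0.376 -0.001]
 [ 0.566  0.397 -0.001]
 [ 0.472  0.381 -0.001]
 [ 0.538  0.385 -0.   ]
 [ 0.465  0.358 -0.   ]
 [ 0.475  0.38  -0.   ]
 [ 0.539  0.386  0.   ]]
61669
```

Both cameras put the visible fingertip about 37 mm above the reported TCP. I'll descend in stages and let the contact force show which is right.

```bash
python3 -m crank '{"fingers":[255,255,255,255],"xyz":[[0,0,-10],[0,0,-20],[0,0,-28],[0,0,-28]],"turn":[0,0,0,0]}'; python3 - <<'E'
from h import *
shot('wrist','w4');c=shot('scene','s4');crop(c,275,155,120,100,6,'s4c')
c=load('w4');crop(c,300,200,260,200,3,'w4c')
print(arm.sense()['contact_force'])
E
```

```text
clock: 3.6
position: [0.5498, 0.1348, 0.0989]
orientation: [-0.001, 0.136, 0.991, -0.0]
contact_force: [-1.1, 0.1, -0.4]
opening: 0.0003
[-0.16962808  0.03397045  0.59299146]
```

View pics/s4c.png

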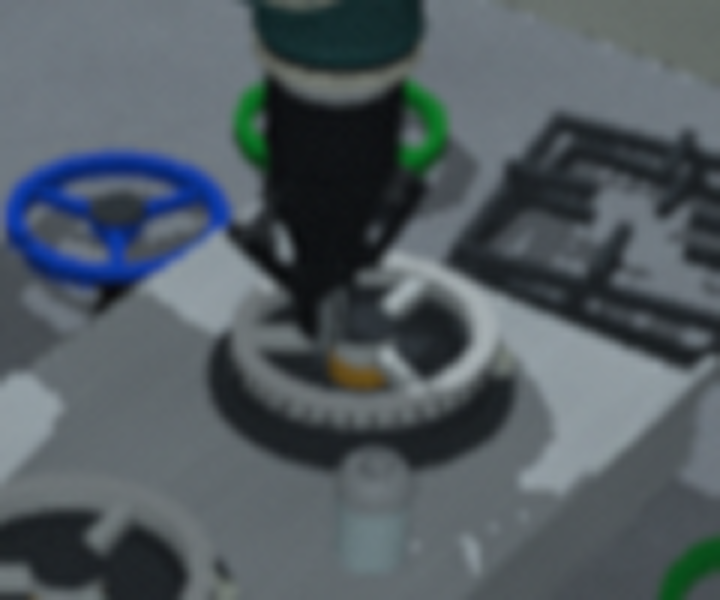

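View pics/w4c.png

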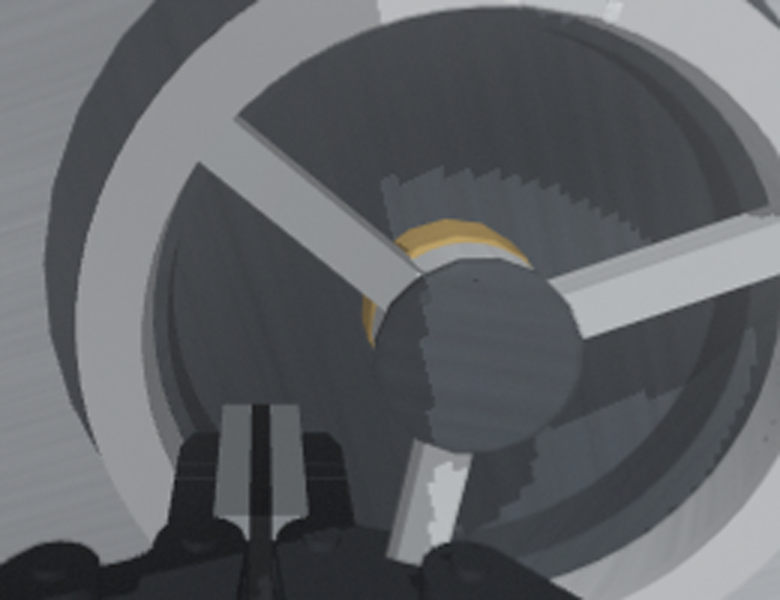

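```bash
python3 -m crank '{"fingers":[255,255,255,255,255],"xyz":[[-6,1,0],[-12,3,0],[-18,5,0],[-24,8,0],[-24,8,0]],"turn":[0,0,0,0,0]}'; python3 - <<'E'
from h import *
c=shot('wrist','w5');crop(c,300,190,260,200,3,'w5c')
for p in [(240,272),(280,272),(215,282),(305,282),(200,290),(320,290)]: print(p,dep(c,*p).round(4))
E
```

```text
clock: 4.2
position: [0.5259, 0.1435, 0.1009]
orientation: [0.0, 0.135, 0.991, 0.0]
contact_force: [0.8, 0.3, 0.4]
opening: 0.0002
(240, 272) [0.5114 0.1388 0.1729]
(280, 272) [0.5166 0.1544 0.1717]
(215, 282) [0.551  0.107  0.1152]
(305, 282) [0.567  0.163  0.1147]
(200, 290) [0.5083 0.1246 0.1834]
(320, 290) [0.5195 0.168  0.1846]
```

View pics/w5c.png

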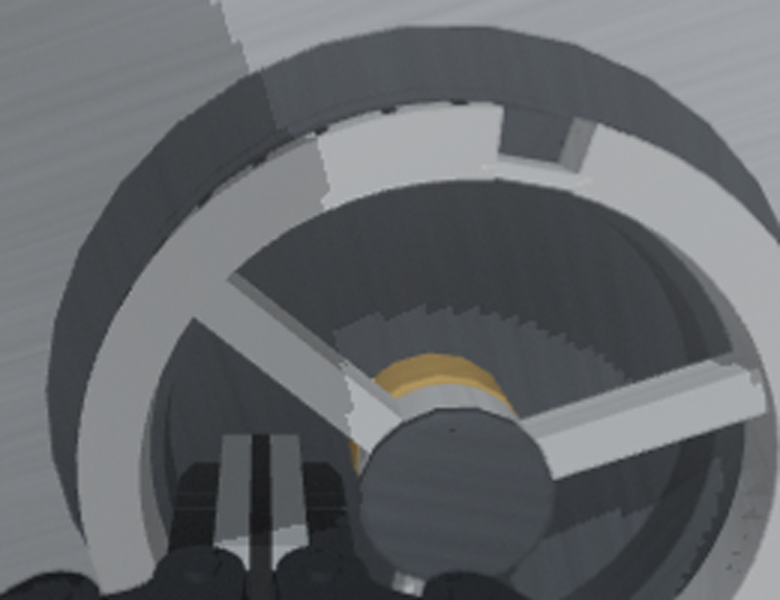

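```bash
python3 -m crank '{"fingers":[255,255,255,255],"xyz":[[-4,4,0],[-8,7,0],[-11,10,0],[-11,10,0]],"turn":[0,0,0,0]}'; python3 - <<'E'
from h import *
c=shot('wrist','w6');crop(c,300,190,260,200,3,'w6c')
E
```

```text
clock: 4.65
position: [0.5152, 0.1534, 0.1006]
orientation: [-0.0, 0.135, 0.991, 0.0]
contact_force: [-0.6, 0.2, 0.4]
opening: 0.0001
```

View pics/w6c.png

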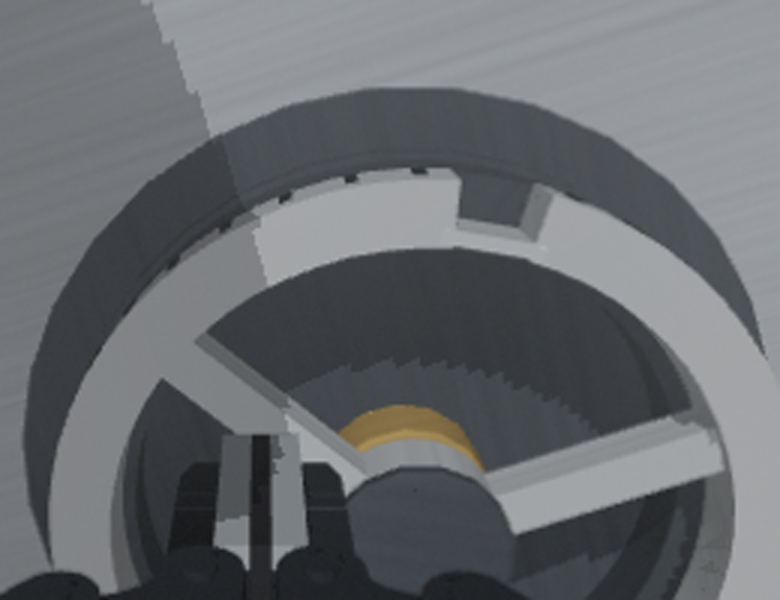

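The head did not turn and no force was felt, although the reported TCP is already at arm level. So the true tip is the visible one, about 37 mm above the readout. I'll go back to the middle of the window and descend by the visible tip.

```bash
python3 -m crank '{"fingers":[255,255,255,255],"xyz":[[15,-8,0],[30,-15,0],[37,-18,0],[37,-18,0]],"turn":[0,0,0,0]}'; python3 -m crank '{"fingers":[255,255,255,255],"xyz":[[0,0,-8],[0,0,-16],[0,0,-20],[0,0,-20]],"turn":[0,0,0,0]}';python3 -m crank '{"fingers":[255,255,255,255,255],"xyz":[[0,0,-4],[0,0,-8],[0,0,-12],[0,0,-14],[0,0,-14]],"turn":[0,0,0,0,0]}'; python3 - <<'E'
from h import *
c=shot('wrist','w7')
for p in [(248,237),(265,237),(248,241)]: print(p,dep(c,*p).round(4))
E
```

```text
clock: 5.1
position: [0.5536, 0.1342, 0.1001]
orientation: [-0.0, 0.136, 0.991, -0.0]
contact_force: [-0.2, -0.0, -0.1]
opening: -0.0001
clock: 5.5
position: [0.5519, 0.1351, 0.0796]
orientation: [-0.001, 0.135, 0.991, -0.0]
contact_force: [-0.3, 0.7, 0.6]
opening: -0.0003
clock: 6.0
position: [0.5523, 0.135, 0.0662]
orientation: [-0.0, 0.136, 0.991, -0.0]
contact_force: [1.3, 0.2, -0.3]
opening: 0.0001
(248, 237) [0.5399 0.1323 0.1052]
(265, 237) [0.5422 0.1407 0.1053]
(248, 241) [0.5391 0.1327 0.1111]
```

View pics/w7.png

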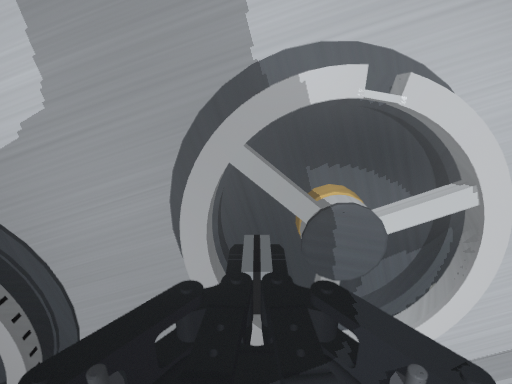

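```bash
python3 -m crank '{"fingers":[255,255,255,255,255],"xyz":[[-7,0,0],[-13,1,0],[-18,3,0],[-24,6,0],[-24,6,0]],"turn":[0,0,0,0,0]}';python3 -m crank '{"fingers":[255,255,255,255,255],"xyz":[[-2,2,0],[-4,3,0],[-6,4,0],[-8,6,0],[-10,8,0]],"turn":[0,0,0,0,0]}'; python3 - <<'E'
from h import *
c=shot('wrist','w8')
E
```

```text
clock: 6.55
position: [0.5279, 0.1414, 0.0668]
orientation: [0.0, 0.135, 0.991, 0.0]
contact_force: [0.1, -0.4, 0.1]
opening: -0.0001
clock: 7.05
position: [0.5191, 0.1488, 0.067]
orientation: [0.001, 0.136, 0.991, -0.0]
contact_force: [3.7, -3.2, 0.7]
opening: -0.0
```

View pics/w8.png

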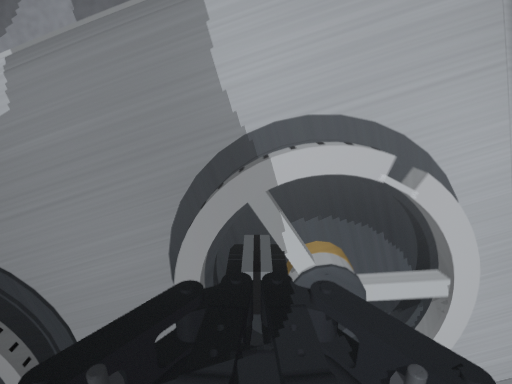

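```bash
cat >> h.py <<'E'
C=np.array([.549,.1775])
def ang(c,u,v,z):
    d=onz(c,u,v,z)[:2]-C; return round(float(np.degrees(np.arctan2(d[1],d[0]))),1), round(float(np.hypot(*d))*1e3,1)
E
python3 - <<'E'
from h import *
c=load('w8')
print(ang(c,409,180,.117),ang(c,400,187,.117),ang(c,405,286,.116),ang(c,283,230,.114))
crop(c,400,200,130,120,5,'w8c')
E
```

```text
(139.5, 73.2) (141.1, 68.8) (87.8, 40.1) (-164.3, 47.3)
```

View pics/w8c.png

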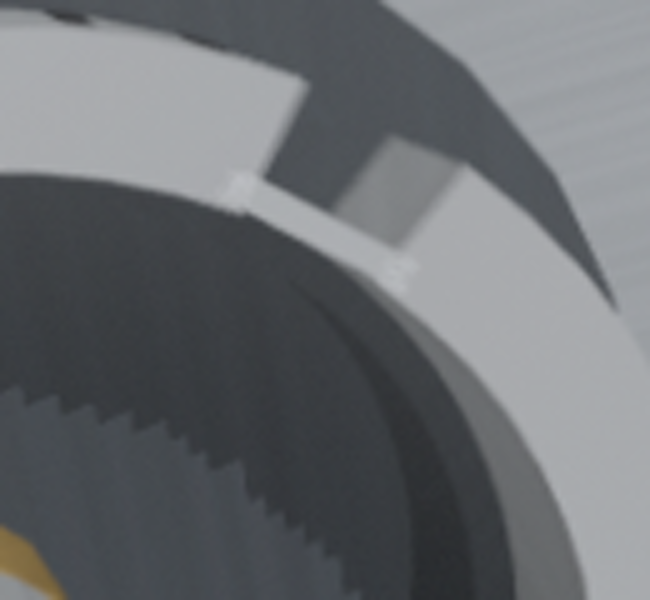

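```bash
python3 -m crank '{"fingers":[255,255,255,255,255],"xyz":[[-3,4,0],[-5,8,0],[-7,11,0],[-9,16,0],[-10,20,0]],"turn":[0,0,0,0,0]}'; python3 - <<'E'
from h import *
c=shot('wrist','w9')
E
```

```text
clock: 7.6
position: [0.5087, 0.1687, 0.0668]
orientation: [0.0, 0.136, 0.991, -0.0]
contact_force: [5.0, -13.2, 3.2]
opening: -0.0002
```

View pics/w9.png

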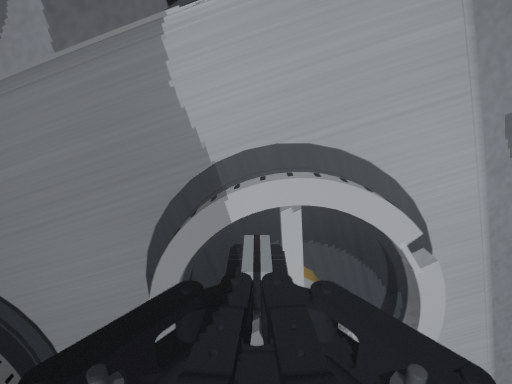

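```bash
python3 - <<'E'
from h import *
c=load('w9')
print(ang(c,424,252,.118),ang(c,291,225,.115)); s=arm.sense();print(s['contact_force'],s['position'])
crop(c,400,270,130,120,5,'w9c')
E
python3 -m crank '{"fingers":[255,255],"xyz":[[0,0,0],[0,0,0]],"turn":[0,0]}'
```

```text
(111.8, 75.6) (168.9, 59.2)
[ 3.32815935 -9.31318604  3.16680428] [0.50867904 0.16875128 0.06682681]
clock: 7.85
position: [0.5086, 0.1686, 0.0667]
orientation: [0.0, 0.136, 0.991, -0.0]
contact_force: [1.9, -7.3, 1.7]
opening: -0.0
```

View pics/w9c.png

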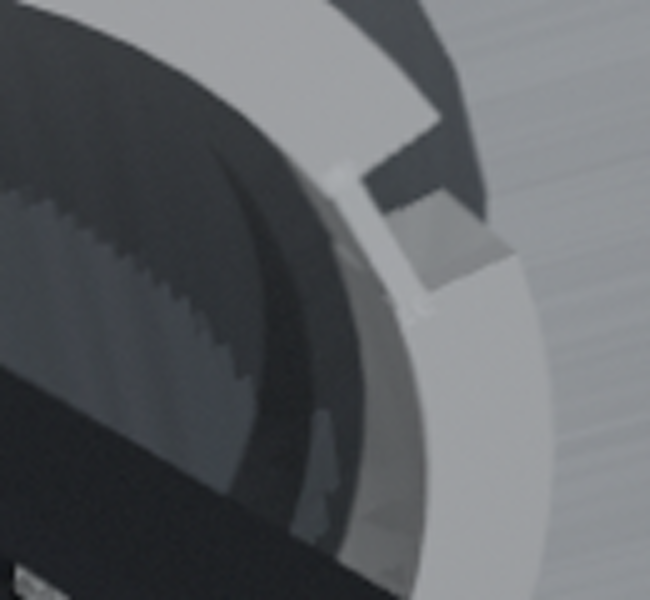

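```bash
python3 -m crank '{"fingers":[255,255,255,255,255],"xyz":[[-1,3,0],[-1,6,0],[-1,9,0],[-1,12,0],[-1,15,0]],"turn":[0,0,0,0,0]}';  python3 -m crank '{"fingers":[255,255,255,255,255],"xyz":[[1,3,0],[2,6,0],[3,9,0],[4,11,0],[5,14,0]],"turn":[0,0,0,0,0]}'; python3 - <<'E'
from h import *
c=shot('wrist','w10')
E
```

```text
clock: 8.35
position: [0.5074, 0.1835, 0.0665]
orientation: [-0.0, 0.136, 0.991, -0.0]
contact_force: [0.7, -6.5, -0.0]
opening: -0.0
clock: 8.85
position: [0.5121, 0.1975, 0.0663]
orientation: [-0.001, 0.136, 0.991, -0.001]
contact_force: [-3.0, -6.3, -1.0]
opening: 0.0
```

View pics/w10.png

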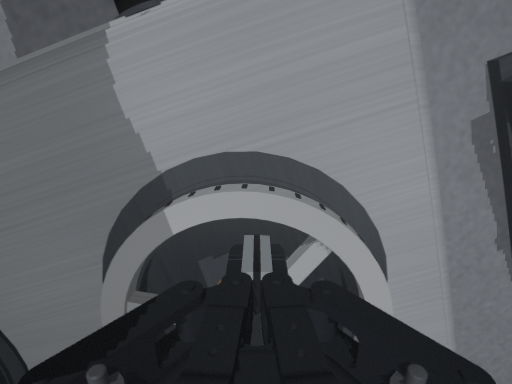

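```bash
python3 - <<'E'
from h import *
c=load('w10'); crop(c,310,265,100,80,7,'w10c')
E
```

```text
(no output)
```

View pics/w10c.png

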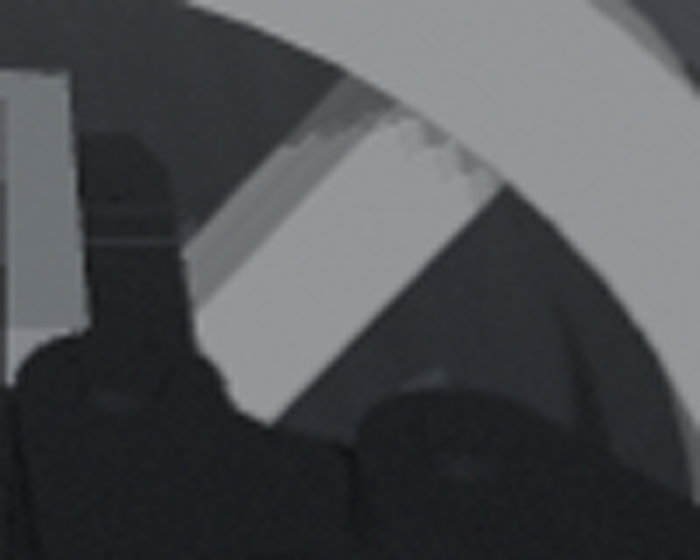

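```bash
python3 - <<'E'
from h import *
c=load('w10')
f=lambda x,y:(260+x/7,225+y/7)
L=[onz(c,*f(*p),.116)[:2] for p in [(210,295),(380,118),(275,420),(510,190)]]
for a,b in((0,1),(2,3)):
    d=L[a]-L[b];d=-d; print(np.degrees(np.arctan2(d[1],d[0])))
for p in [(445,155),(350,250)]: print(ang(c,*f(*p),.116))
s=arm.sense();d=s['position'][:2]-C;print(np.degrees(np.arctan2(d[1],d[0])),np.hypot(*d))
E
```

```text
126.01236752948823
125.22370460022424
(126.9, 65.9)
(127.2, 56.3)
151.07596197908586 0.042186691001463196
```

```bash
python3 -m crank '{"fingers":[255,255,255,255,255],"xyz":[[1,3,0],[3,5,0],[5,7,0],[7,9,0],[7,9,0]],"turn":[0,0,0,0,0]}'; python3 - <<'E'
from h import *
c=shot('wrist','w11'); crop(c,320,260,120,80,6,'w11c')
t=shot('scene','s11');crop(t,280,160,120,100,6,'s11c')
s=arm.sense();d=s['position'][:2]-C;print(np.degrees(np.arctan2(d[1],d[0])),np.hypot(*d))
E
```

```text
clock: 9.4
position: [0.5192, 0.2072, 0.0663]
orientation: [-0.001, 0.135, 0.991, -0.0]
contact_force: [-2.0, -0.8, 0.1]
opening: 0.0002
135.05958614882974 0.04199244023667738
```

View pics/w11c.png

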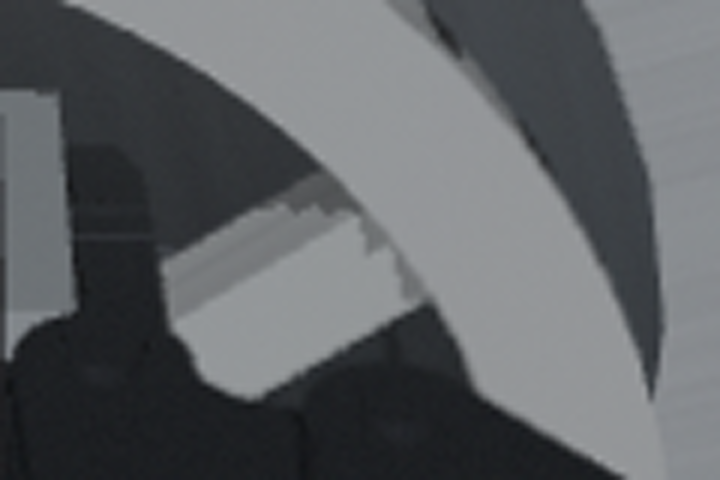

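View pics/s11c.png

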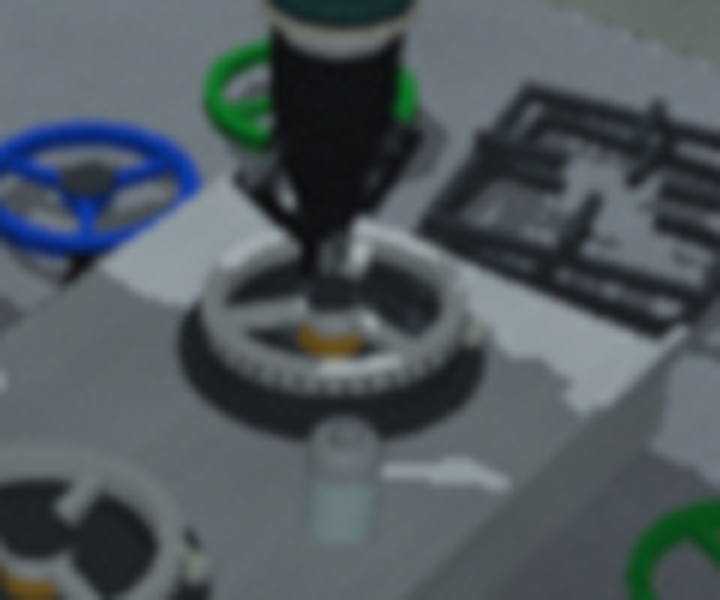

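```bash
python3 - <<'E'
from h import *
c=load('w11')
f=lambda x,y:(260+x/6,220+y/6)
L=[onz(c,*f(*p),.116)[:2] for p in [(180,320),(340,222),(265,398),(430,300)]]
for a,b in((0,1),(2,3)):
    d=L[b]-L[a]; print(np.degrees(np.arctan2(d[1],d[0])))
for p in [(385,262),(300,312)]: print(ang(c,*f(*p),.116))
s=load('s11')
for a in (43.5,50): print(proj(s,(C[0]+.076*np.cos(np.radians(a)),C[1]+.076*np.sin(np.radians(a)),.12)), (proj(s,(C[0]+.076*np.cos(np.radians(a)),C[1]+.076*np.sin(np.radians(a)),.12))-[220,110])*6)
E
```

```text
110.67368723352506
110.54813441386995
(111.0, 65.2)
(111.2, 57.0)
[[296.50969528 158.23300758]] [[459.05817168 289.39804548]]
[[295.99369002 156.83073787]] [[455.96214014 280.98442722]]
```

```bash
python3 -m crank '{"fingers":[255,255,255],"xyz":[[1,1,0],[2,2,0],[2,2,0]],"turn":[0,0,0]}'; python3 -m crank '{"fingers":[255,255],"xyz":[[-3,-2,0],[-3,-2,0]],"turn":[0,0]}';  python3 -m crank '{"fingers":[255,255,255,255,255],"xyz":[[0,0,20],[10,-5,60],[40,-20,100],[70,-20,130],[70,-20,130]],"turn":[0,0,0,0,0]}'; python3 - <<'E'
from h import *
c=shot('wrist','w12')
E
```

```text
clock: 9.8
position: [0.5217, 0.2093, 0.0667]
orientation: [0.0, 0.135, 0.991, 0.0]
contact_force: [-0.6, -0.5, -0.2]
opening: -0.0001
clock: 10.0
position: [0.5183, 0.207, 0.0667]
orientation: [0.0, 0.135, 0.991, 0.0]
contact_force: [0.2, -0.1, -0.8]
opening: -0.0
clock: 10.5
position: [0.5922, 0.1868, 0.2014]
orientation: [0.003, 0.136, 0.991, 0.001]
contact_force: [0.2, -0.4, -0.1]
opening: -0.0001
```

View pics/w12.png

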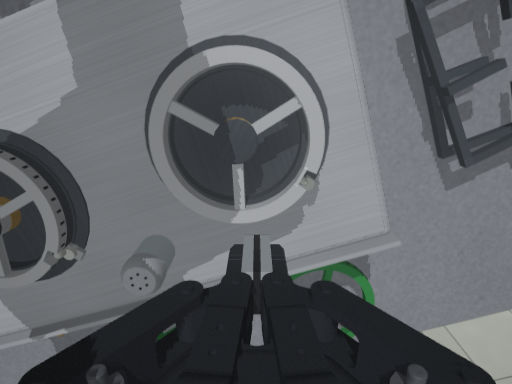

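```bash
python3 - <<'E'
from h import *
c=load('w12'); crop(c,300,170,70,60,10,'w12c'); crop(c,238,135,190,190,4,'w12d')
E
```

```text
(no output)
```

View pics/w12c.png

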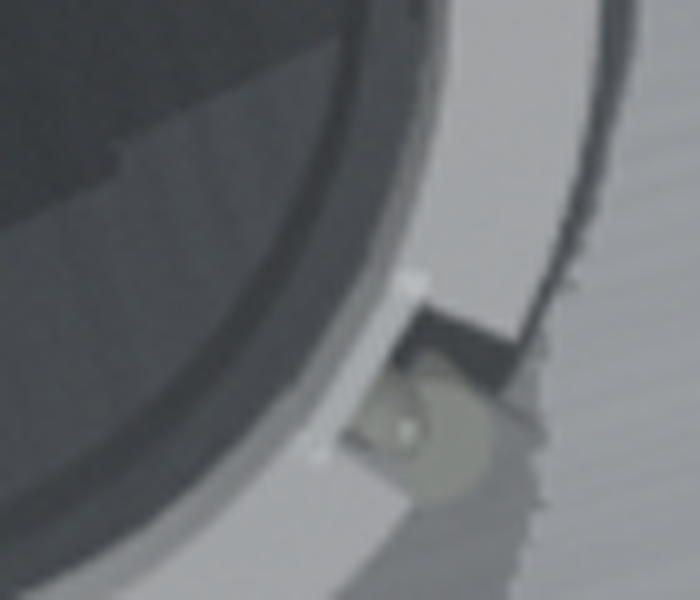

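View pics/w12d.png

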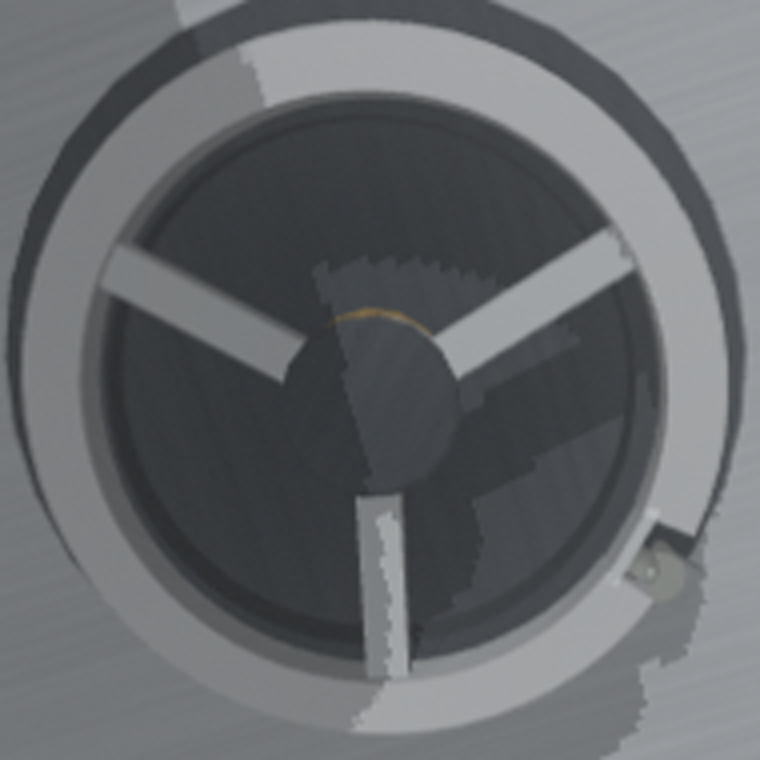

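```bash
python3 - <<'E'
from h import *
c=load('w12'); f=lambda x,y:(265+x/10,140+y/10)
for z in (.117,.119,.122): print(z,[ang(c,*f(*p),z) for p in [(415,290),(320,448),(520,340),(412,495)]])
print('pin',ang(c,*f(398,420),.107),'holder',ang(c,*f(435,440),.103),ang(c,*f(407,430),.108))
for p in [(398,420),(435,440),(480,200),(250,550)]: print(dep(c,*f(*p)).round(4))
crop(c,238,135,190,190,4,'w12d')
L=lambda x,y:(143+x/4,40+y/4)
for n,p in [('ringT',(370,55)),('ringR',(695,380)),('ringL',(55,330)),('ringB',(450,695)),('cap',(400,410))]: print(n,dep(c,*L(*p)).round(4))
for p in [(620,248),(440,355),(110,265),(295,365),(378,500),(388,670)]: print(ang(c,*L(*p),.116))
E
```

```text
0.117 [(54.2, 68.9), (39.9, 68.8), (53.4, 79.9), (40.8, 78.6)]
0.119 [(54.5, 68.4), (40.3, 68.2), (53.7, 79.3), (41.1, 77.9)]
0.122 [(55.0, 67.7), (40.7, 67.2), (54.1, 78.3), (41.5, 76.9)]
pin (43.4, 76.4) holder (43.1, 81.9) (43.3, 77.4)
[0.6042 0.23   0.1077]
[0.6108 0.234  0.0974]
[0.5819 0.2405 0.1202]
[0.6086 0.213  0.12  ]
ringT [0.4799 0.1992 0.1162]
ringR [0.5613 0.2484 0.1192]
ringL [0.5137 0.1163 0.1128]
ringB [0.6184 0.1771 0.1192]
cap [0.5498 0.1851 0.1224]
(106.8, 64.6)
(111.3, 20.3)
(-135.7, 62.6)
(-138.7, 18.5)
(-9.9, 20.4)
(-12.4, 61.9)
```

Notch is at about 47.6° and the pin at about 43.4°. It needs about 4° more clockwise, so I'll go back down and nudge it.

```bash
python3 -m crank '{"fingers":[255,255,255,255,255],"xyz":[[-40,10,-30],[-70,20,-70],[-70,20,-90],[-70,20,-110],[-70,20,-120]],"turn":[0,0,0,0,0]}';python3 -m crank '{"fingers":[255,255,255],"xyz":[[0,0,-5],[0,0,-10],[0,0,-10]],"turn":[0,0,0]}'; python3 -m crank '{"fingers":[255,255,255,255,255],"xyz":[[1,1,0],[2,1,0],[3,2,0],[4,2.5,0],[4.5,3,0]],"turn":[0,0,0,0,0]}'; python3 -m crank '{"fingers":[255,255,255],"xyz":[[0.7,0.5,0],[1.5,1,0],[1.5,1,0]],"turn":[0,0,0]}'; python3 - <<'E'
from h import *
c=shot('wrist','w13');crop(c,320,260,120,80,6,'w13c')
E
```

```text
clock: 11.05
position: [0.5166, 0.2068, 0.0739]
orientation: [-0.001, 0.135, 0.991, -0.001]
contact_force: [-0.2, -0.0, -0.0]
opening: -0.0001
clock: 11.35
position: [0.5185, 0.207, 0.0665]
orientation: [-0.0, 0.136, 0.991, -0.0]
contact_force: [0.8, 0.2, 0.1]
opening: 0.0002
clock: 11.85
position: [0.5232, 0.2101, 0.0667]
orientation: [0.0, 0.135, 0.991, 0.0]
contact_force: [-0.5, 0.5, 0.4]
opening: 0.0001
clock: 12.15
position: [0.5245, 0.211, 0.0666]
orientation: [-0.0, 0.135, 0.991, -0.0]
contact_force: [-0.8, -1.2, 0.2]
opening: 0.0004
```

View pics/w13c.png

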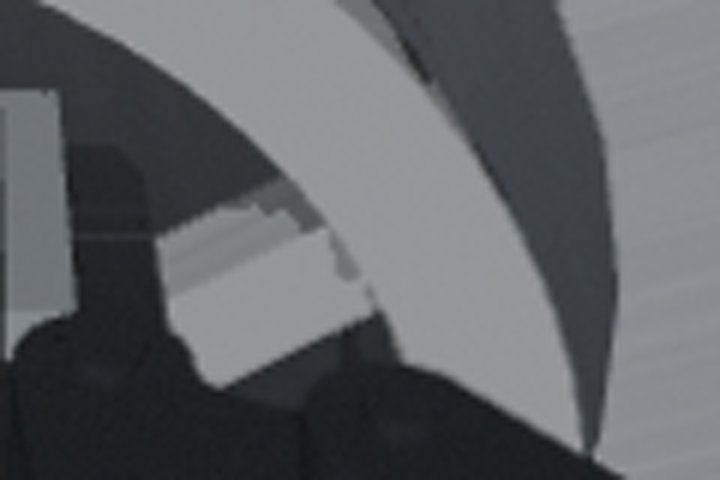

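```bash
python3 - <<'E'
from h import *
c=load('w13')
f=lambda x,y:(260+x/6,220+y/6)
for z in (.116,.112):
  L=[onz(c,*f(*p),z)[:2] for p in [(172,297),(325,228),(222,387),(375,312)]]
  print([round(float(np.degrees(np.arctan2(*(L[b]-L[a])[::-1]))),1) for a,b in((0,1),(2,3))],ang(c,*f(350,270),z),ang(c,*f(270,312),z))
for p in [(100,30),(300,150),(500,300)]: print(dep(c,*f(*p)).round(4))
E
```

```text
[102.4, 105.1] (106.2, 64.3) (106.2, 56.8)
[102.4, 105.1] (103.8, 63.8) (103.4, 56.1)
[0.5051 0.2247 0.1145]
[0.5204 0.2377 0.1136]
[0.5392 0.2511 0.1134]
```

Ring top now reads about 0.114, so it has probably dropped with its notch at about 43.6°. I'll back off, lift and look.

```bash
python3 -m crank '{"fingers":[255,255],"xyz":[[-3,-2,0],[-3,-2,0]],"turn":[0,0]}';  python3 -m crank '{"fingers":[255,255,255,255,255],"xyz":[[0,0,20],[10,-5,60],[40,-20,100],[70,-20,130],[70,-20,130]],"turn":[0,0,0,0,0]}'; python3 - <<'E'
from h import *
c=shot('wrist','w14'); crop(c,238,135,190,190,4,'w14d')
L=lambda x,y:(143+x/4,40+y/4)
for n,p in [('ringT',(370,55)),('ringR',(695,380)),('ringL',(55,330)),('ringB',(450,695)),('cap',(400,410))]: print(n,dep(c,*L(*p)).round(4))
E
```

```text
clock: 12.4
position: [0.5212, 0.2088, 0.0666]
orientation: [-0.0, 0.136, 0.991, 0.0]
contact_force: [0.4, 0.0, 0.9]
opening: -0.0002
clock: 12.9
position: [0.5951, 0.1888, 0.2013]
orientation: [0.003, 0.136, 0.991, 0.001]
contact_force: [-0.0, 0.2, 0.3]
opening: -0.0002
ringT [0.4825 0.2011 0.1137]
ringR [0.5652 0.2511 0.1144]
ringL [0.5166 0.1185 0.1137]
ringB [0.6235 0.1784 0.1141]
cap [0.5534 0.1867 0.1183]
```

View pics/w14d.png

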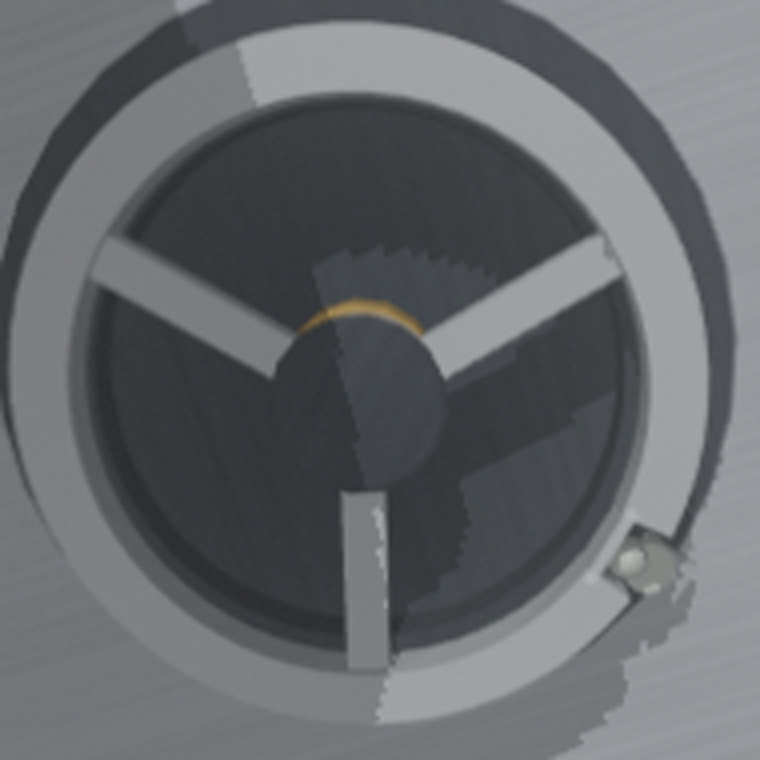

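The ring is level at 0.114 all round, the cap is at 0.118, and the white pin sits in the notch at crop (632,562). Next is the press on the cap.

```bash
python3 - <<'E'
from h import *
c=load('w14'); L=lambda x,y:(143+x/4,40+y/4)
print(onz(c,*L(361,402),.118)); print(arm.sense()['position'])
E
python3 -m crank '{"fingers":[255,255,255,255,255],"xyz":[[-20,-5,-30],[-46,-11,-60],[-46,-11,-90],[-46,-11,-104],[-46,-11,-104]],"turn":[0,0,0,0,0]}';python3 -m crank '{"fingers":[255,255,255,255,255],"xyz":[[0,0,-4],[0,0,-8],[0,0,-11],[0,0,-13],[0,0,-13]],"turn":[0,0,0,0,0]}'
```

```text
[0.54945067 0.17897776 0.118     ]
[0.59318785 0.18884123 0.19842002]
clock: 13.45
position: [0.5442, 0.1778, 0.0903]
orientation: [-0.002, 0.135, 0.991, -0.001]
contact_force: [-1.3, -0.0, 0.3]
opening: 0.0003
clock: 13.95
position: [0.5466, 0.1784, 0.0851]
orientation: [0.002, 0.135, 0.991, 0.001]
contact_force: [-22.1, -6.9, 46.2]
opening: 0.0
```

```bash
python3 -m crank '{"fingers":[255,255,255,255],"xyz":[[0,0,2],[0,0,4],[0,0,8],[0,0,8]],"turn":[0,0,0,0]}'; python3 - <<'E'
from h import *
c=shot('wrist','w15');s=arm.sense();print(s['position'],s['contact_force'])
E
```

```text
clock: 14.35
position: [0.5459, 0.1781, 0.0883]
orientation: [0.0, 0.135, 0.991, 0.0]
contact_force: [-0.6, 0.2, 1.0]
opening: -0.0004
[0.5457645  0.1780735  0.08789773] [ 0.79981205 -0.15409964  0.45830569]
```

View pics/w15.png

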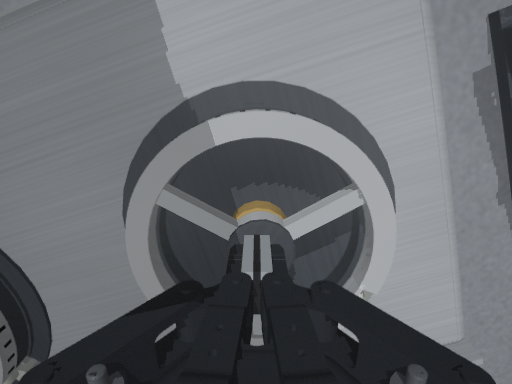

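```bash
python3 -m crank '{"fingers":[255,255,255,255,255],"xyz":[[3,0,0],[3,0,-1],[3,0,-2],[3,0,-3],[3,0,-3]],"turn":[0,0,0,0,0]}'
```

```text
clock: 14.9
position: [0.5486, 0.178, 0.0853]
orientation: [0.0, 0.135, 0.991, 0.0]
contact_force: [-3.4, -1.5, 8.8]
opening: 0.0001
```

```bash
python3 -m crank '{"fingers":[255,255],"xyz":[[0,0,-0.7],[0,0,-0.7]],"turn":[0,0]}';
```

```text
clock: 15.1
position: [0.5486, 0.178, 0.0853]
orientation: [0.0, 0.135, 0.991, 0.0]
contact_force: [-7.2, -2.3, 15.3]
opening: -0.0002
```

```bash
python3 -m crank '{"fingers":[255,255,255],"xyz":[[0,0,0],[0,0,0],[0,0,0]],"turn":[0,0,0]}'; python3 -m crank '{"fingers":[255,255,255,255,255],"xyz":[[0,0,2],[0,0,10],[0,0,50],[20,10,90],[46,11,120]],"turn":[0,0,0,0,0]}'; python3 - <<'E'
from h import *
c=shot('wrist','w16'); crop(c,238,135,190,190,4,'w16d')
L=lambda x,y:(143+x/4,40+y/4)
for n,p in [('ringT',(370,55)),('ringR',(685,380)),('ringL',(55,330)),('ringB',(450,685)),('cap',(400,410))]: print(n,dep(c,*L(*p)).round(4))
E
```

```text
clock: 15.4
position: [0.5486, 0.178, 0.0853]
orientation: [0.0, 0.135, 0.991, 0.0]
contact_force: [-7.7, -1.4, 15.2]
opening: -0.0002
clock: 15.9
position: [0.5949, 0.1898, 0.2074]
orientation: [0.001, 0.135, 0.991, 0.001]
contact_force: [-0.0, 0.4, 0.3]
opening: 0.0
ringT [0.481  0.2016 0.1128]
ringR [0.5651 0.251  0.1138]
ringL [0.5162 0.1171 0.1135]
ringB [0.6228 0.1795 0.1139]
cap [0.5537 0.1872 0.1184]
```

View pics/w16d.png

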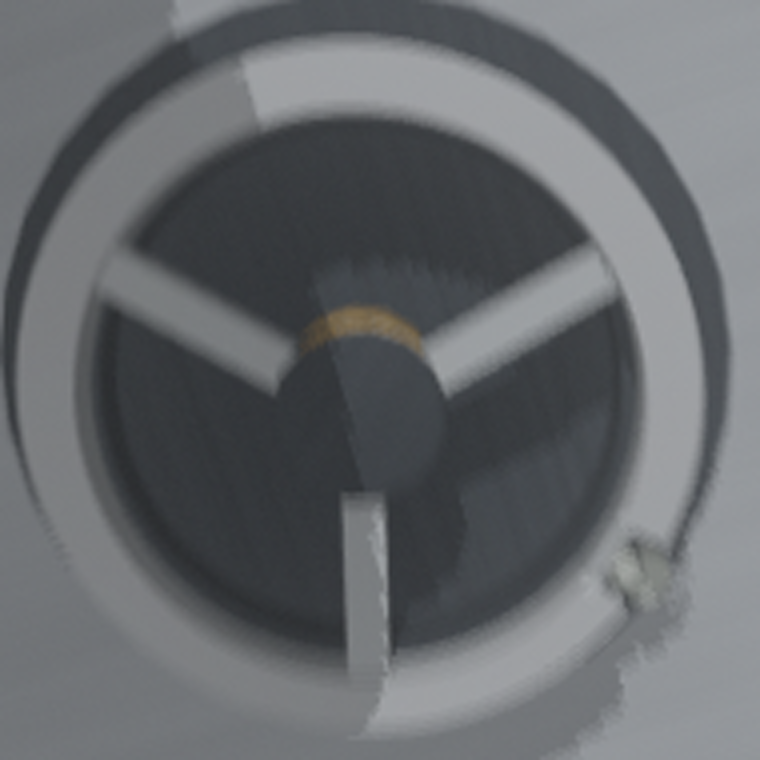

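```bash
python3 -m crank '{"fingers":[255,255,255],"xyz":[[0,0,10],[0,0,10],[0,0,10]],"turn":[0,0,0]}'; python3 - <<'E'
from h import *
c=shot('wrist','w17'); crop(c,295,175,80,60,9,'w17c'); shot('scene','s17')
d=cv2.absdiff(load('s17')['image'],load('scene0')['image']).max(2); cv2.imwrite('pics/d17.png',cv2.cvtColor((d>40).astype(np.uint8)*255,cv2.COLOR_GRAY2BGR)//2+load('s17')['image']//2)
E
```

```text
clock: 16.25
position: [0.5938, 0.1889, 0.2131]
orientation: [-0.001, 0.135, 0.991, -0.0]
contact_force: [-0.8, -0.3, -0.5]
opening: 0.0002
```

View pics/w17c.png

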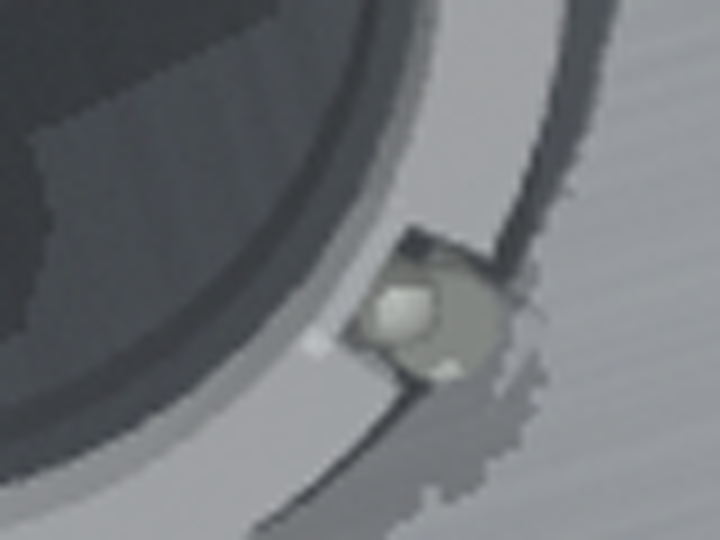

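View pics/d17.png

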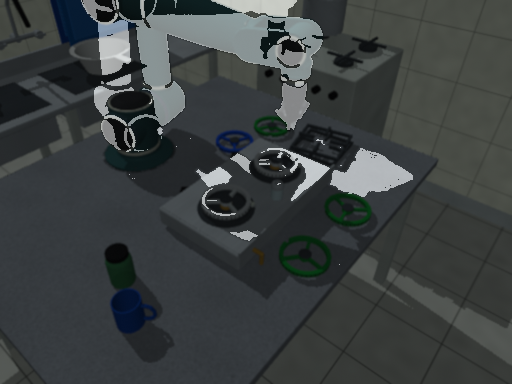

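```bash
python3 -c "
from h import *
print(arm.hand_in())"
```

```text
the job is handed in; nothing more can be done
None
```

The crooked head was the left one. I turned it about 112° clockwise with a shut fingertip against one arm until its notch dropped over the white pin. Then I pressed the cap, took the hand away and handed in at about 16 s; no verdict came back.

**Seating:** The last pictures show the ring top level, at 0.113–0.114 m all round, and the cap at 0.118 m. The pin is inside the notch, about 2 mm off centre at most by eye. The final press was about 15 N down, held for 0.3 s, with about 8 N sideways.

**Bystanders:** In the scene image compared with the start, I saw no movement of the shaker, mug, jar or pan supports. The right head's ring showed some change there, which I took for shadow and did not check further; the hand never went near it.

**What disagreed:**
- **Fingertip height:** The visible fingertip sat about 33–37 mm above the reported tool point, so I worked from the cameras and contact forces.
- **First press too hard:** Because of that, the first press on the cap spiked to about 46 N down with about 23 N sideways. That was the shut fingertips, not the gripper's body, and the wrist force stayed well under 120 N. I raised it at once and pressed again gently.

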